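Stow the optics carriers against the rail's end stop

ROBOT

A 6-joint arm with a two-finger parallel gripper is mounted at the origin on the work surface. World frame = base frame: x ahead of the robot, y to its left, z up, the work surface at z = 0. Lengths are in m, angles in degrees, forces in N, time in s.
With the tool pointing down it reaches from about 0.375 to 0.75 m from the base axis. Payload 9 kg.
Tool frame: the origin (TCP) lies midway between the tips of the shut fingers; the grasp point (between the pads) lies 19 mm behind it (grasp_offset is the distance from the TCP to the grasp point, in m); z points along the fingers, y is the direction in which the jaws open and shut (so a half turn about z gives the same grasp; the last joint's range is limited). The gripper opens to 85 mm and grips with 20 to 120 N. Pads are 22 mm wide; open, the fingers measure 114 mm over their backs; the gripper's body (76 mm by 85 mm) begins 54 mm behind the grasp point. The pads swing forward as they close: fully open they stand 13 mm farther back than shut.
Start: joints at [-82.202, 5.964, 5.575, 89.605, 0, 77.527], TCP at [0.208, -0.563, 0.231] pointing down, gripper open.
Joint ranges: [-171.21, 171.21], [-48.23, 106.86], [-62.78, 66.21], [-105.2, 120.99], [-86.42, 89.51], [-180, 180]. Speed limits (degrees/s): [127.2, 127.2, 147.25, 180, 180, 180].

INTERFACE

Orientations are given as [roll, pitch, yaw] about the fixed x, y, z axes, in that order (R = Rz(yaw) Ry(pitch) Rx(roll)).
In Python, from station import read_state, camera, hand_in, grasp_offset gives the robot as it stands.
- The arm moves only by the tool arm_command, never from a script. Its argument "steps" is a list of rows, each an object with "offset": the shift along the tool's x, y, z in cm, a list of three; "twist": the turn about the tool's z in degrees. In form: [{"offset": [dx, dy, dz], "twist": twist}, ...]. A call has 1 to 12 rows; each row shifts and turns the commanded pose from where the row before left it, along the tool's axes as they then stand; what a row does not reach is not made up. A row lasts 1/8 s, in which the tool goes at most 62.5 mm and 10.7 degrees, less where a joint would pass 70% of its speed; a pose out of reach is approached as far as the arm can. A call is refused whole if a number of a shift passes 6.25 or a number of a turn 10.7, either way. A call with a gripper value outside its range is refused whole. "fingers" is the opening, from -1 (shut) to 1 (fully open), set as the call begins (left out, the last holds). The fingers move at their own pace and stop on an object; the grip force is fixed at half the most. Time passes only in rows, so rows that do not move let the fingers close. It gives the time, the measured TCP pose, the force and the opening at its end, in the units of the state.
- read_state(): the state, without advancing time (a new reading comes with each control period).
- camera(name): name is "scene" or "top"; returns a dict with "img" (480x640x3 uint8, red, green, blue), "fx", "fy", "cx", "cy" (pixels), "R" (3x3) and "t" (3): a world point X has camera coordinates R X + t. Camera axes: x right, y down, z forward; pixel columns grow to the right and rows downward; lengths in m; the calibration is good to about 2 mm. A picture is of the moment at which its call begins. There is no depth.
- hand_in(): hands the job in, once; it reports no verdict.
The state is a dict: "clock": time; "joint_positions": joint angles; "joint_vel": joint speeds; "joint_efforts": joint torques, N m; "position": TCP position; "orientation": TCP orientation; "ft_force": force on the tool from outside, world axes, zero at the start; "torque": the same for the moment, N m; "finger_gap": opening from 0.0 (shut) to 1.0 (fully open).
Only numpy, scipy, OpenCV 4.12 (cv2) and the standard library are available. Lean on these libraries where they do the work, as an engineer would, in place of code of your own. Each camera call takes 0.05 s, during which the arm holds its last target.

TASK

Four optics carriers stand touching in a row in the channel of the optical rail. Push the row with the fingers from behind as one train, without gripping or lifting any of them, along the rail until it is fully home against the orange end stop, all four still touching. Then push the red-tipped keeper arm round until it lies fully across the rail behind the last carrier, and leave everything else on the table where it stands.

Things in the scene. Friction and masses are not known exactly. Their poses are not given: they have to be found in the camera images.
- rail: fixed aluminium rail, a straight channel 420 mm long. Origin: at table height under its middle; y runs along the channel away from the end stop (stop at -y), x across, z up. Channel floor 20 mm above the table, 49 mm wide between flanges 6 mm thick whose tops are 32 mm above the table. The +y end is open. 8 mm high foot plates reach to x = +-50 mm at y = +-150 mm
- stop_face (a point): middle of the foot of the orange end stop's face that the carriers meet, on the channel floor at rail y = -190 mm. The stop spans the rail, its top 61 mm above the table. A train fully home fills rail y = -190 to -22 mm
- lens: carrier of the train: black block with aluminium inlays, 42 mm long (along the rail), 46 wide, 32 high, with a brass-rimmed round lens 43 mm across on top, 65 to 69 mm high in all, 0.13 to 0.34 kg, loose in the channel. Origin: centre of its underside; axes as the rail's
- screen: carrier of the train: black block with aluminium inlays, 42 mm long (along the rail), 46 wide, 32 high, with an upright white plate 40 mm wide on top, 65 to 69 mm high in all, 0.13 to 0.34 kg, loose in the channel. Origin: centre of its underside; axes as the rail's
- slit: carrier of the train: black block with aluminium inlays, 42 mm long (along the rail), 46 wide, 32 high, with an upright blue plate 40 mm wide with a small square window on top, 65 to 69 mm high in all, 0.13 to 0.34 kg, loose in the channel. Origin: centre of its underside; axes as the rail's
- lamp: carrier of the train: black block with aluminium inlays, 42 mm long (along the rail), 46 wide, 32 high, with a green lamp barrel 34 mm across lying along the rail on top, 65 to 69 mm high in all, 0.13 to 0.34 kg, loose in the channel. Origin: centre of its underside; axes as the rail's. The four stand in any order; their start is 60 to 130 mm short of the stop
- keeper (a joint): angle of the keeper arm about its hinge (rad). 0: the arm points to the rail's +y, beside the channel; negative: leaning outward (starts between -0.7 and -0.1; limit -0.8); growing, it swings towards the rail (counterclockwise from above) to 1.57, its limit, straight across the channel, 5 mm behind the last carrier of a train that is home. Slight friction (about 1 N at the tip); it stays where it is left
- keeper_pin (a point): the keeper's hinge axis, an upright pin beside the rail at rail x = 50, y = -11 mm. The arm is a steel bar 12 mm thick, 78 mm long from the pin, between 36 and 56 mm above the table; its last 28 mm are red
- keeper_tip (a point): point in the red end of the keeper arm, 70 mm from the hinge pin, in the middle of the bar's thickness, 46 mm above the table
- spare_carrier: bystander: grey block 42 x 46 x 32 mm with a steel stub, 62 mm high, on the table beside the rail. Origin under its centre
- clamp_boss: bystander: grey clamp block 34 mm with a wing screw, 62 mm high, on the table beside the rail. Origin under its centre
- weight: bystander: brass weight 40 mm across, 54 mm high. Origin under its centre
- bottle: bystander: small white bottle with a blue cap, 44 mm across, 90 mm high. Origin under its centre
- screwdriver: bystander: screwdriver with a blue handle lying on the table
- spare_ring: bystander: dark steel ring 56 mm across, 12 mm high, lying flat. Origin under its centre
There are look-alikes about, which are no part of the job. What is shaped like the lens but purple is not meant.

How it is judged:
By the outcome, as a careful person would: the job done as asked, in the order asked, and still so for the second after the job is handed in, with the robot touching nothing.
It also fails if it takes over 48 s, if anything falls off the work surface, if the arm or the gripper's body presses on something with over 40 N, if the wrist force passes 120 N, or if a joint passes its speed limit or range.

## Working session

There is one attempt and no reset: what is moved stays moved. The work goes in short steps, Python scripts to look and compute and a tool call to move; the robot and the scene stay as the last step left them, time stands still between calls to the robot, and variables do not carry over. Pictures are saved under pics/ and viewed, and the job is handed in when it is done.

Besides the shell and the picture viewer there is one more tool, called after ">>>" in YAML: its name, and indented under it one key for each argument. arm_command: Moves the arm, as the interface text tells. Its arguments: {"type":"object","properties":{"steps":{"type":"array","items":{"type":"object","properties":{"offset":{"type":"array","items":{"type":"number"}},"twist":{"type":"number"}}}},"fingers":{"type":"number"}},"required":["steps"]}

```bash
mkdir -p pics; ls; cat > h.py <<'E'
import numpy as np, cv2
from station import read_state, camera, hand_in, grasp_offset
def save(n,img): cv2.imwrite('pics/'+n,cv2.cvtColor(img,cv2.COLOR_RGB2BGR))
def proj(c,X):
    X=np.atleast_2d(X); p=X@np.array(c['R']).T+np.array(c['t'])
    return np.c_[c['fx']*p[:,0]/p[:,2]+c['cx'],c['fy']*p[:,1]/p[:,2]+c['cy']]
def ray(c,u,v,z):
    R=np.array(c['R']);t=np.array(c['t']);o=-R.T@t
    d=R.T@np.array([(u-c['cx'])/c['fx'],(v-c['cy'])/c['fy'],1]); return o+d*(z-o[2])/d[2]
E
python3 - <<'E'
from h import *
import pickle
s=read_state();print(s,grasp_offset)
for n in('scene','top'):
    c=camera(n);save(n+'0.png',c['img']);pickle.dump(c,open(n+'0.pkl','wb'));print(n,-np.array(c['R']).T@c['t'])
E
```

```text
pics
{'clock': 0.0, 'joint_positions': array([-8.22012542e+01,  5.99905225e+00,  5.52565214e+00,  8.96039985e+01,
       -1.81693427e-03,  7.75282441e+01]), 'joint_vel': array([ 0.0619472 , -0.03185635,  0.05741013, -0.00161109,  0.05506582,
        0.03500632]), 'joint_efforts': array([-1.46173646e-03, -5.56933880e+01,  5.03645754e+01,  1.71046337e-02,
       -3.16684318e-04,  2.10231022e-06]), 'position': array([ 0.20783924, -0.56249044,  0.23050437]), 'orientation': array([-1.79924035e+02, -1.49408165e-02,  2.02704930e+01]), 'ft_force': array([-0.38346319, -0.04451703,  0.40463148]), 'torque': array([ 0.03176229, -0.03081193,  0.02233741]), 'finger_gap': 1.0013947792934526} 0.0187
scene [ 0.99831842 -0.48780156  0.76091481]
top [ 0.54273957 -0.07863156  0.96083165]
```

View pics/scene0.png

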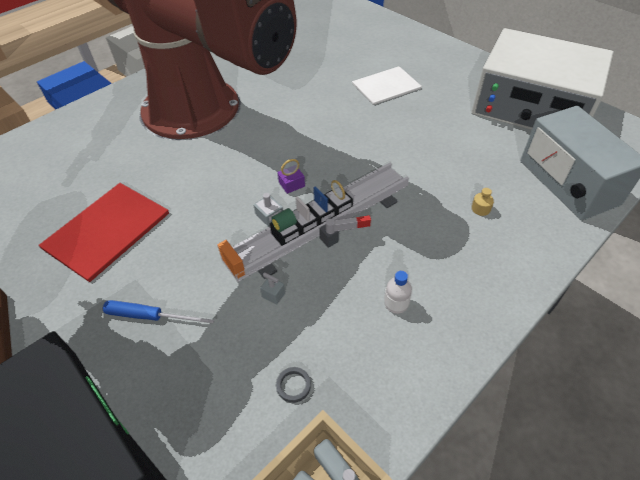

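View pics/top0.png

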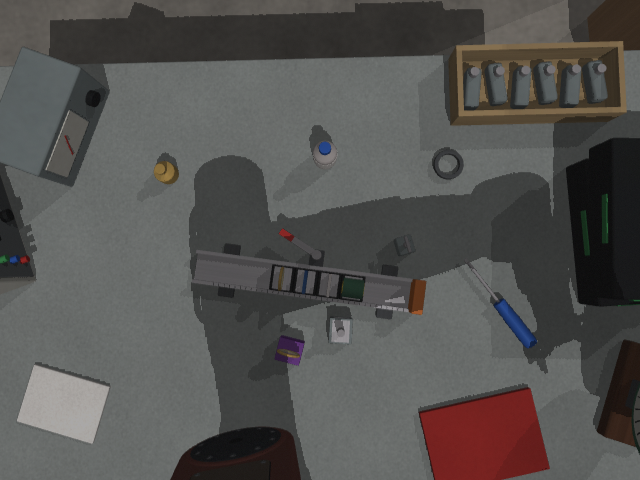

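The top view shows the rail lying across the middle, from about (193,268) to the orange stop at (418,296). The train spans u 271–365 and the red keeper tip is at (286,233). The purple look-alike at (290,350) stands beside the rail. I'll enlarge this area to confirm.

```bash
python3 - <<'E'
from h import *
import pickle
c=pickle.load(open('top0.pkl','rb'));save('t1.png',cv2.resize(c['img'][215:335,180:440],None,fx=3,fy=3,interpolation=cv2.INTER_CUBIC))
c=pickle.load(open('scene0.pkl','rb'));save('s1.png',cv2.resize(c['img'][145:305,210:420],None,fx=3.7,fy=3.7,interpolation=cv2.INTER_CUBIC))
E
```

```text
(no output)
```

View pics/t1.png

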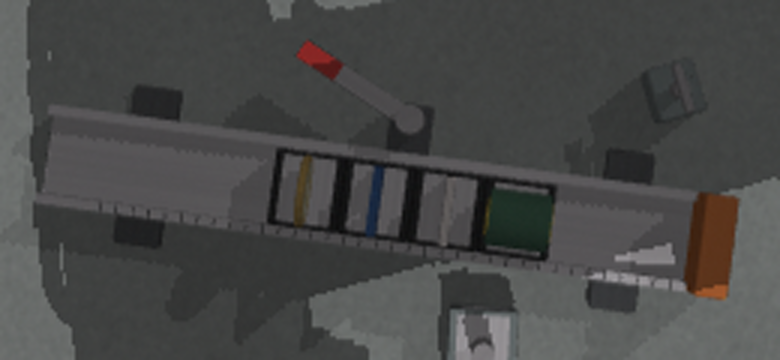

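View pics/s1.png

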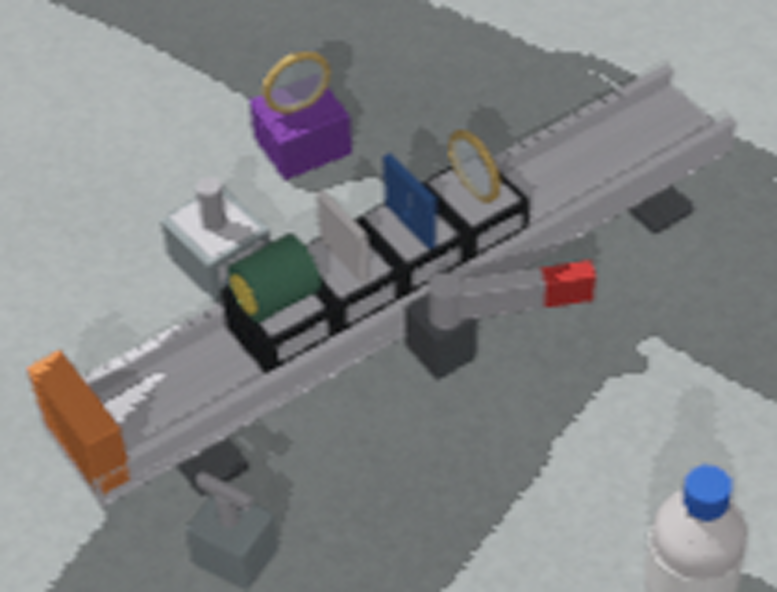

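The train, from rear to stop, is lens (brass rim, black block), slit (blue), screen (white), lamp (green). The purple block at (290,350) is off the rail and is the look-alike. In the crop, the rail's rear corners are at (52,106) and (38,204), and the stop face's top edge runs (695,195)–(688,293).

```bash
python3 - <<'E'
from h import *
import pickle
c=pickle.load(open('top0.pkl','rb'))
f=lambda u,v,z: ray(c,180+(u-1)/3,215+(v-1)/3,z)[:2]
A=f(52,106,.032);B=f(38,204,.032);C=f(695,195,.061);D=f(688,293,.061)
print(A,B,C,D,np.linalg.norm(A-B))
# pin top
P=f(412,118,.056); print('pin',P)
# long flange edges: upper outer edge pts at z=.032
U=np.array([f(u,v,.032) for u,v in[(52,106),(250,132),(450,158),(690,190)]]);L=np.array([f(u,v,.032) for u,v in[(38,204),(240,230),(520,266),(680,290)]])
for E in(U,L):
    d=E[0]-E[-1];print('ang',np.degrees(np.arctan2(d[1],d[0])),E)
end=(A+B)/2; st=(C+D)/2; d=end-st;print(end,st,np.linalg.norm(d),np.degrees(np.arctan2(d[1],d[0])))
# fit rail
g=(A+B)/2-(C+D)/2;
a=np.arctan2(d[1],d[0]); y=np.array([np.cos(a),np.sin(a)]);x=np.array([y[1],-y[0]])
O=((end-.21*y)+(st+.19*y))/2
print('O',O,'yaw',np.degrees(a)-90)
for n,q in dict(end=end,st=st,pin=P,tip=f(330,65,.056),trainrear=(f(278,150,.052)+f(270,222,.052))/2,U=U.mean(0),L=L.mean(0)).items(): print(n,(q-O)@x,(q-O)@y)
pickle.dump((O,a-np.pi/2),open('rail.pkl','wb'))
R=lambda px,py,z:np.r_[O+px*x+py*y,z]
im=c['img'].copy()
pts=[R(*p) for p in[(30.5e-3,.21,.032),(-30.5e-3,.21,.032),(0,-.19,.061),(.05,-.011,.056),(30.5e-3,-.19,.032),(-30.5e-3,-.19,.032)]]
big=cv2.resize(im[215:335,180:440],None,fx=3,fy=3)
for u,v in proj(c,pts): cv2.circle(big,(int((u-180)*3+1),int((v-215)*3+1)),3,(255,255,0),-1)
save('t2.png',big)
c=pickle.load(open('scene0.pkl','rb'));big=cv2.resize(c['img'][145:305,210:420],None,fx=3.7,fy=3.7)
for u,v in proj(c,pts): cv2.circle(big,(int((u-210)*3.7+1),int((v-145)*3.7+1)),3,(0,255,255),-1)
save('s2.png',big)
E
```

```text
[0.58141797 0.15833164] [0.52173409 0.16744958] [ 0.51956653 -0.22825228] [ 0.46224545 -0.22243817] 0.0603763351225179
pin [ 0.56865167 -0.06238732]
ang 81.29156017524299 [[ 0.58141797  0.15833164]
 [ 0.56290789  0.0372111 ]
 [ 0.54444953 -0.08462113]
 [ 0.52191656 -0.23012909]]
ang 81.22272608621667 [[ 0.52173409  0.16744958]
 [ 0.50335457  0.04423831]
 [ 0.47803036 -0.12568922]
 [ 0.4615584  -0.22228416]]
[0.55157603 0.16289061] [ 0.49090599 -0.22534523] 0.39294773054910415 81.11816070670066
O [ 0.51969704 -0.0411074 ] yaw -8.881839293299336
end 3.484116212175991e-17 0.20647386527455205
st 6.435373685345337e-18 -0.18647386527455206
pin 0.05165316778714094 -0.013466296834361577
tip 0.07646605690772175 0.03923188599785749
trainrear 0.0005836646779749496 0.06282873399794435
U 0.030834989136585424 0.016261357355345996
L -0.029271945797614645 0.0025470586512104806
```

View pics/t2.png

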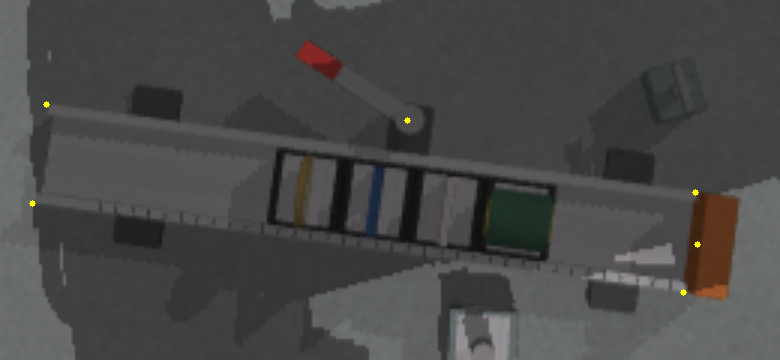

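View pics/s2.png

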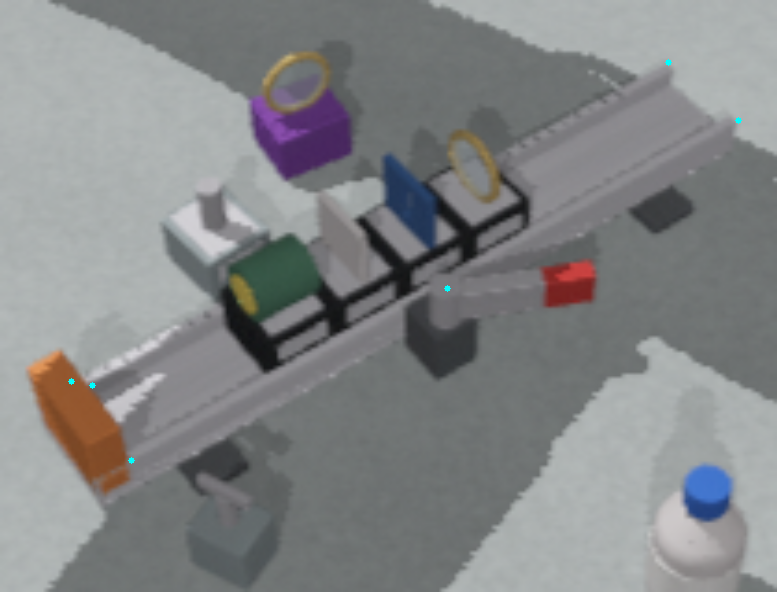

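The rail yaw is about −8.8°, and the train's rear face is at rail y ≈ +62 mm. First I'll shut the fingers and turn so the jaw axis lies across the rail.

>>> arm_command:
  steps:
    - {"offset": [0, 0, 0], "twist": -10.15}
    - {"offset": [0, 0, 0], "twist": -10.15}
    - {"offset": [0, 0, 0], "twist": -10.15}
    - {"offset": [0, 0, 0], "twist": -10.15}
    - {"offset": [0, 0, 0], "twist": -10.15}
    - {"offset": [0, 0, 0], "twist": -10.15}
    - {"offset": [0, 0, 0], "twist": 0}
  fingers: -1

```text
clock: 0.98
position: [0.2079, -0.5627, 0.2309]
orientation: [-180.0, -0.0, 81.1]
ft_force: [-0.6, 1.6, 0.6]
finger_gap: -0.002
```

```bash
cat >> h.py <<'E'
import pickle
from scipy.spatial.transform import Rotation as Ro
def where():
    s=read_state();O,th=pickle.load(open('rail.pkl','rb'));p=s['position']
    x=np.array([np.cos(th),np.sin(th)]);y=np.array([-x[1],x[0]])
    d=p[:2]-O;print('t',round(s['clock'],2),'rail mm',np.round([1e3*d@x,1e3*d@y,1e3*p[2]],1),'rpy',np.round(s['orientation'],2),'F',np.round(s['ft_force'],1),'gap',round(s['finger_gap'],2))
    return s,O,x,y
def togo(rx,ry,z):
    s,O,x,y=where();G=np.r_[O+rx*x+ry*y,z];T=Ro.from_euler('xyz',s['orientation'],degrees=True).as_matrix()
    print('offset cm (tool)',np.round(100*T.T@(G-s['position']),2))
E
python3 - <<'E'
from h import *
# refine: shift origin 2 mm back per pin, yaw 81.2-90
O,th=pickle.load(open('rail.pkl','rb'))
th=np.radians(-8.8);pickle.dump((O,th),open('rail.pkl','wb'))
togo(0,.115,.231)
E
```

```text
t 0.97 rail mm [-228.4 -563.1  230.9] rpy [-1.7999e+02 -4.0000e-02  8.1100e+01] F [-0.6  1.6  0.6] gap -0.0
offset cm (tool) [6.785e+01 2.272e+01 3.000e-02]
```

>>> arm_command:
  steps:
    - {"offset": [5.65, 1.9, 0], "twist": 0}
    - {"offset": [5.65, 1.9, 0], "twist": 0}
    - {"offset": [5.65, 1.9, 0], "twist": 0}
    - {"offset": [5.65, 1.9, 0], "twist": 0}
    - {"offset": [5.65, 1.9, 0], "twist": 0}
    - {"offset": [5.65, 1.9, 0], "twist": 0}
    - {"offset": [5.65, 1.9, 0], "twist": 0}
    - {"offset": [5.65, 1.9, 0], "twist": 0}
    - {"offset": [5.65, 1.9, 0], "twist": 0}
    - {"offset": [5.65, 1.9, 0], "twist": 0}
    - {"offset": [5.65, 1.9, 0], "twist": 0}
    - {"offset": [5.65, 1.85, 0], "twist": 0}

```text
clock: 2.48
position: [0.5374, 0.0742, 0.2313]
orientation: [180.0, 0.0, 80.9]
ft_force: [0.2, -1.3, 0.5]
finger_gap: -0.002
```

```bash
python3 - <<'E'
from h import *
togo(0,.115,.030)
E
```

```text
t 2.48 rail mm [-1.000e-01  1.167e+02  2.313e+02] rpy [1.7997e+02 1.0000e-02 8.0900e+01] F [ 0.2 -1.3  0.5] gap -0.0
offset cm (tool) [-0.16  0.   20.13]
```

>>> arm_command:
  steps:
    - {"offset": [0, 0, 5], "twist": -0.3}
    - {"offset": [0, 0, 5], "twist": 0}
    - {"offset": [0, 0, 5], "twist": 0}
    - {"offset": [0, 0, 1.5], "twist": 0}
    - {"offset": [0, 0, 0], "twist": 0}

```text
clock: 3.1
position: [0.5365, 0.0722, 0.0664]
orientation: [-179.9, 0.0, 81.4]
ft_force: [-0.6, 0.0, -0.0]
finger_gap: -0.001
```

```bash
python3 - <<'E'
from h import *
togo(0,.115,.030)
c=camera('scene');save('s3.png',cv2.resize(c['img'][100:280,250:470],None,fx=3.5,fy=3.3))
c=camera('top');save('t3.png',cv2.resize(c['img'][215:335,180:440],None,fx=3,fy=3))
E
```

```text
t 3.1 rail mm [ -0.8 114.5  66.4] rpy [-1.7995e+02  1.0000e-02  8.1360e+01] F [-0.6  0.  -0. ] gap -0.0
offset cm (tool) [0.05 0.08 3.64]
```

View pics/s3.png

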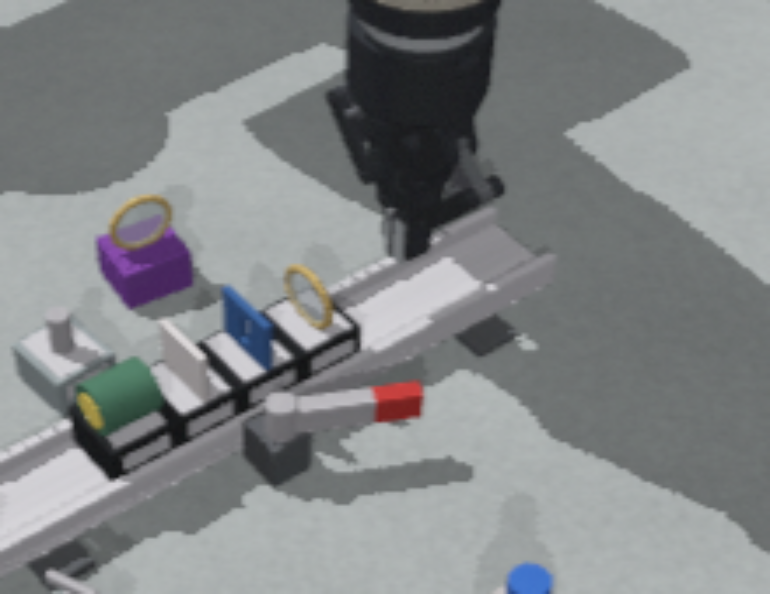

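View pics/t3.png

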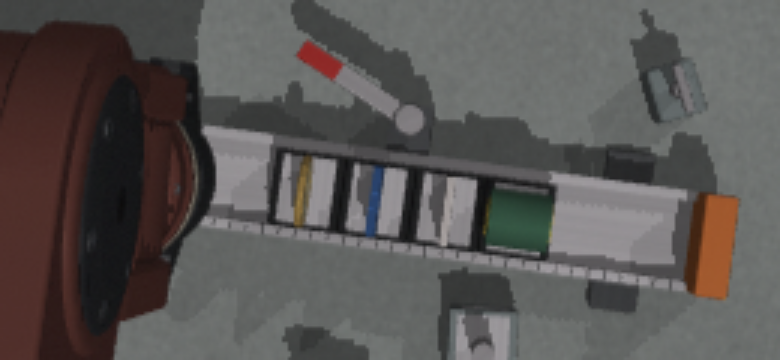

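The shut fingers are centred over the channel, behind the lens carrier, and nothing is in the way. I'll lower them between the flanges.

>>> arm_command:
  steps:
    - {"offset": [0, 0.08, 1.8], "twist": 0}
    - {"offset": [0, 0, 1.75], "twist": 0}
    - {"offset": [0, 0, 0], "twist": 0}

```text
clock: 3.58
position: [0.536, 0.0722, 0.0286]
orientation: [-179.8, 0.0, 81.5]
ft_force: [0.1, 0.3, -0.1]
finger_gap: 0.002
```

```bash
python3 - <<'E'
from h import *
togo(0,.080,.031)
E
```

```text
t 3.58 rail mm [ -1.2 114.4  28.6] rpy [-1.798e+02  2.000e-02  8.146e+01] F [ 0.1  0.3 -0.1] gap 0.0
offset cm (tool) [-3.45  0.11 -0.24]
```

>>> arm_command:
  steps:
    - {"offset": [-1.0, 0.1, -0.2], "twist": 0}
    - {"offset": [-1.0, 0, 0], "twist": 0.2}
    - {"offset": [-0.6, 0, 0], "twist": 0}
    - {"offset": [-0.4, 0, 0], "twist": 0}
    - {"offset": [-0.4, 0, 0], "twist": 0}
    - {"offset": [-0.4, 0, 0], "twist": 0}
    - {"offset": [-0.4, 0, 0], "twist": 0}
    - {"offset": [-0.4, 0, 0], "twist": 0}

```text
clock: 4.58
position: [0.5316, 0.0269, 0.0328]
orientation: [180.0, -0.1, 81.3]
ft_force: [-0.4, 4.6, -0.1]
finger_gap: -0.001
```

```bash
python3 - <<'E'
from h import *
togo(0,-.011,.031)
E
```

```text
t 4.58 rail mm [ 1.4 69.1 32.8] rpy [ 1.800e+02 -8.000e-02  8.131e+01] F [-0.4  4.6 -0.1] gap -0.0
offset cm (tool) [-8.01 -0.15  0.17]
```

Contact is made: 4.6 N, which fits train friction. I'll keep pushing slowly.

>>> arm_command:
  steps:
    - {"offset": [-0.4, -0.1, 0.1], "twist": 0}
    - {"offset": [-0.4, 0, 0], "twist": 0}
    - {"offset": [-0.4, 0, 0], "twist": 0}
    - {"offset": [-0.4, 0, 0], "twist": 0}
    - {"offset": [-0.4, 0, 0], "twist": 0}
    - {"offset": [-0.4, 0, 0], "twist": 0}
    - {"offset": [-0.4, 0, 0], "twist": 0}
    - {"offset": [-0.4, 0, 0], "twist": 0}
    - {"offset": [-0.4, 0, 0], "twist": 0}
    - {"offset": [-0.4, 0, 0], "twist": 0}
    - {"offset": [-0.4, 0, 0], "twist": 0}
    - {"offset": [-0.4, 0, 0], "twist": 0}

```text
clock: 6.08
position: [0.5239, -0.0201, 0.0324]
orientation: [179.9, -0.1, 81.3]
ft_force: [1.1, 7.9, 5.4]
finger_gap: 0.003
```

```bash
python3 - <<'E'
from h import *
togo(0,-.011,.031)
c=camera('scene');save('s4.png',cv2.resize(c['img'][100:300,210:430],None,fx=3.5,fy=3))
E
```

```text
t 6.08 rail mm [ 1.  21.4 32.4] rpy [ 1.7993e+02 -1.1000e-01  8.1330e+01] F [1.1 7.9 5.4] gap 0.0
offset cm (tool) [-3.24 -0.1   0.14]
```

View pics/s4.png

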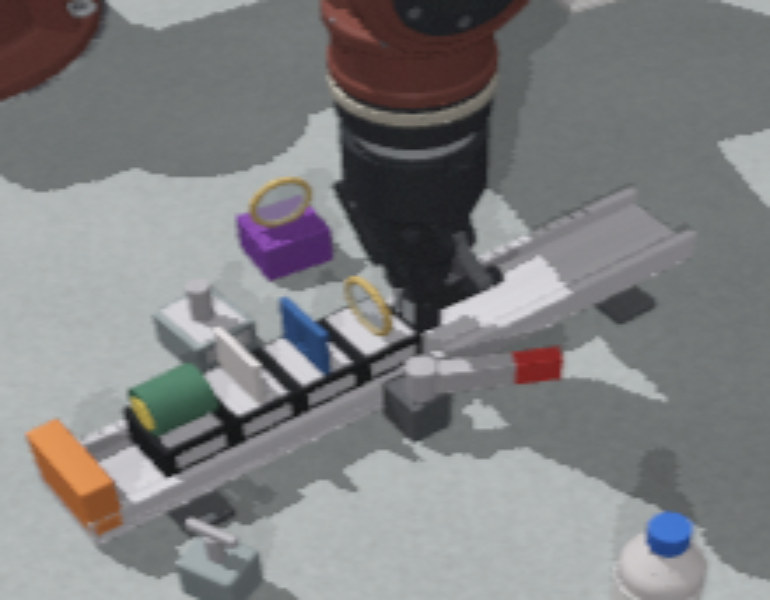

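The train is still closed up, with about 30 mm left to the orange stop.

>>> arm_command:
  steps:
    - {"offset": [-0.4, 0, 0], "twist": 0}
    - {"offset": [-0.4, 0, 0], "twist": 0}
    - {"offset": [-0.4, 0, 0], "twist": 0}
    - {"offset": [-0.4, 0, 0], "twist": 0}
    - {"offset": [-0.4, 0, 0], "twist": 0}
    - {"offset": [-0.3, 0, 0], "twist": 0}
    - {"offset": [-0.2, 0, 0], "twist": 0}
    - {"offset": [-0.2, 0, 0], "twist": 0}

```text
clock: 7.12
position: [0.5198, -0.0468, 0.0324]
orientation: [179.9, -0.1, 81.3]
ft_force: [1.1, 7.5, 4.9]
finger_gap: -0.001
```

```bash
python3 - <<'E'
from h import *
togo(0,-.011,.031)
E
```

```text
t 7.12 rail mm [ 1.  -5.6 32.4] rpy [ 1.7993e+02 -1.1000e-01  8.1330e+01] F [1.1 7.5 4.9] gap -0.0
offset cm (tool) [-0.54 -0.1   0.14]
```

>>> arm_command:
  steps:
    - {"offset": [-0.2, 0, 0], "twist": 0}
    - {"offset": [-0.15, 0, 0], "twist": 0}
    - {"offset": [-0.1, 0, 0], "twist": 0}

```text
clock: 7.5
position: [0.5191, -0.0512, 0.0324]
orientation: [179.9, -0.1, 81.3]
ft_force: [0.9, 7.0, 5.7]
finger_gap: -0.002
```

>>> arm_command:
  steps:
    - {"offset": [-0.1, 0, 0], "twist": 0}
    - {"offset": [-0.1, 0, 0], "twist": 0}

```text
clock: 7.75
position: [0.5189, -0.0525, 0.0324]
orientation: [179.9, -0.2, 81.3]
ft_force: [2.7, 13.5, 6.3]
finger_gap: -0.003
```

```bash
python3 - <<'E'
from h import *
togo(0,-.011,.031)
c=camera('scene');save('s5.png',cv2.resize(c['img'][150:300,210:370],None,fx=4.8,fy=4))
E
```

```text
t 7.75 rail mm [  1.  -11.4  32.4] rpy [179.93  -0.19  81.35] F [ 2.7 13.5  6.3] gap -0.0
offset cm (tool) [ 0.04 -0.1   0.14]
```

View pics/s5.png

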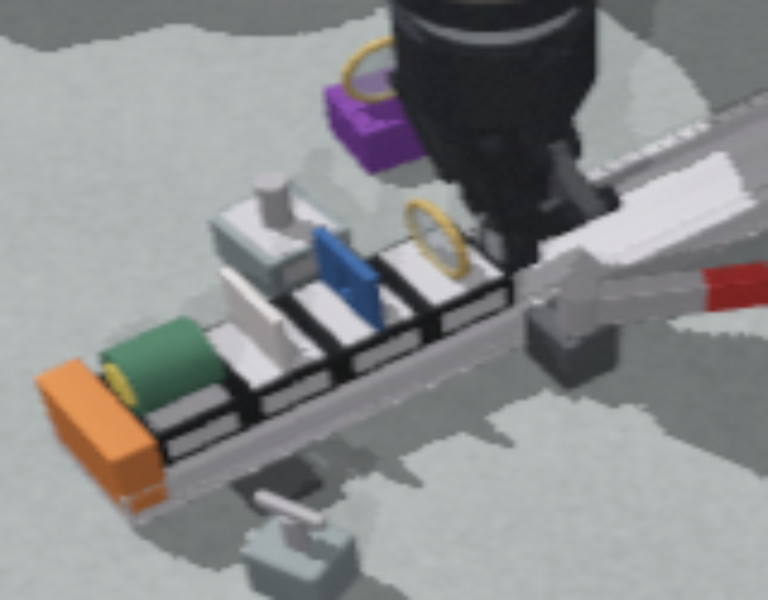

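The force has risen to 13.5 N at rail y −11.4, the expected home position. One more nudge should confirm it.

>>> arm_command:
  steps:
    - {"offset": [-0.1, 0, 0], "twist": 0}
    - {"offset": [-0.1, 0, 0], "twist": 0}
    - {"offset": [0, 0, 0], "twist": 0}

```text
clock: 8.18
position: [0.5189, -0.0525, 0.0325]
orientation: [179.9, -0.4, 81.4]
ft_force: [3.1, 21.4, 6.5]
finger_gap: 0.001
```

```bash
python3 - <<'E'
from h import *
togo(0,.02,.031)
E
```

```text
t 8.18 rail mm [  0.9 -11.4  32.5] rpy [179.91  -0.41  81.43] F [ 3.1 21.4  6.5] gap 0.0
offset cm (tool) [ 3.14 -0.08  0.17]
```

The train didn't move under 21 N, so it's home. Next I'll back off along the rail, raise the tool, and measure the keeper and the bottle.

>>> arm_command:
  steps:
    - {"offset": [0.2, 0, 0], "twist": 0}
    - {"offset": [0.5, 0, 0], "twist": 0}
    - {"offset": [2, 0, 0], "twist": 0}
    - {"offset": [4, 0, -1], "twist": 0}
    - {"offset": [4, 0, -4], "twist": 0}
    - {"offset": [4, 0, -5], "twist": 0}
    - {"offset": [4, 0, -1], "twist": 0}
    - {"offset": [0, 0, 0], "twist": 0}

```text
clock: 9.18
position: [0.5469, 0.1299, 0.1418]
orientation: [179.9, 0.0, 81.4]
ft_force: [-0.2, -0.8, -0.5]
finger_gap: 0.001
```

```bash
python3 - <<'E'
from h import *
_,O,x,y=where()
c=camera('top');im=c['img']
hsv=cv2.cvtColor(im,cv2.COLOR_RGB2HSV)
def mask(lo,hi,box):
    m=cv2.inRange(hsv,lo,hi);k=np.zeros_like(m);a,b,e,f=box;k[b:f,a:e]=255;m&=k
    M=cv2.moments(m,True);return M['m00'],M['m10']/M['m00'],M['m01']/M['m00']
n,u,v=mask((0,130,80),(8,255,255),(260,215,320,260));q=ray(c,u,v,.056)[:2]-O;print('red',n,u,v,'rail',q@x*1e3,q@y*1e3)
n,u,v=mask((105,150,60),(125,255,255),(300,130,345,170));q=ray(c,u,v,.09)[:2]-O;print('cap',n,u,v,'rail',q@x*1e3,q@y*1e3)
save('t6.png',cv2.resize(im[130:340,180:440],None,fx=3,fy=2.8))
E
```

```text
t 9.18 rail mm [  0.7 173.1 141.8] rpy [1.7988e+02 1.0000e-02 8.1440e+01] F [-0.2 -0.8 -0.5] gap 0.0
red 90.0 286.14444444444445 234.64444444444445 rail 78.69317085595159 45.78322319712292
cap 123.0 324.479674796748 147.91869918699186 rail 234.96535672252463 -2.774813934329669
```

View pics/t6.png

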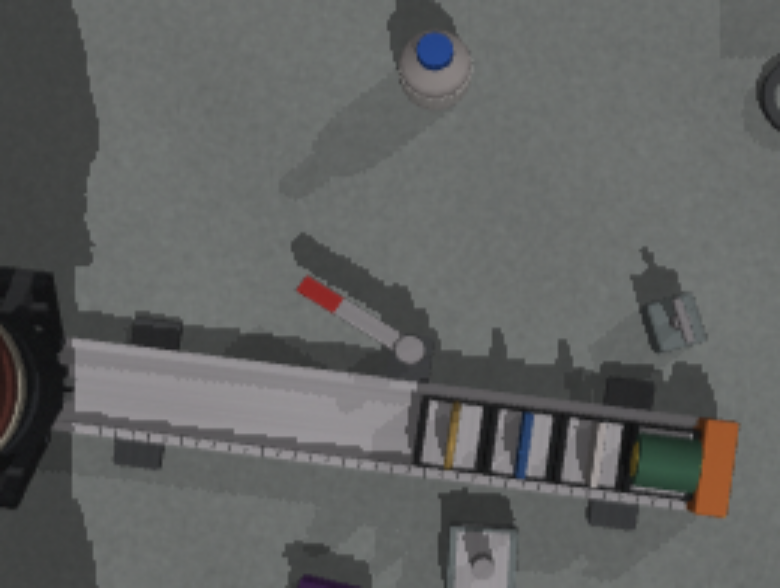

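The train is fully home: all four carriers touch and the lamp is against the stop. The keeper's red centre is at (286,235), which gives an angle of about −0.47 rad. The bottle is well clear. Now I'll plan the swing.

```bash
cat > plan.py <<'E'
from h import *
def pt(th,r=55,extra=0):
    u=np.array([-np.sin(th),np.cos(th)]);n=np.array([np.cos(th),np.sin(th)])
    h=14.5*abs(np.cos(th))+11*abs(np.sin(th))
    return np.array([50,-11])+r*u+(6+h+extra)*n
E
python3 - <<'E'
from plan import *
a=pt(-.47,extra=14);print(a);togo(a[0]/1e3,a[1]/1e3,.142)
T=np.r_[-.47,np.arange(-.3,1.6,.15),1.57]
P=np.array([pt(t) for t in T]);P=np.vstack([a,P]);D=np.diff(P,axis=0)/10
for t,p,d in zip(T,P[1:],D):print(round(t,2),p.round(1),'tool dx,dy cm',d[::-1].round(2))
E
```

```text
[108.70764419  20.86756805]
t 9.22 rail mm [  0.3 171.8 140.7] rpy [1.7997e+02 5.0000e-02 8.1380e+01] F [-0.5 -0.  -0.2] gap 0.0
offset cm (tool) [-15.13  10.79  -0.11]
-0.47 [96.2 27.2] tool dx,dy cm [ 0.63 -1.25]
-0.3 [88.3 34.7] tool dx,dy cm [ 0.75 -0.79]
-0.15 [80.  40.1] tool dx,dy cm [ 0.54 -0.84]
0.0 [70.5 44. ] tool dx,dy cm [ 0.39 -0.95]
0.15 [63.5 46.7] tool dx,dy cm [ 0.27 -0.7 ]
0.3 [55.8 48.4] tool dx,dy cm [ 0.17 -0.77]
0.45 [47.5 48.9] tool dx,dy cm [ 0.05 -0.83]
0.6 [38.9 48. ] tool dx,dy cm [-0.08 -0.86]
0.75 [30.1 45.7] tool dx,dy cm [-0.24 -0.88]
0.9 [21.6 41.7] tool dx,dy cm [-0.4  -0.85]
1.05 [13.6 36.1] tool dx,dy cm [-0.56 -0.8 ]
1.2 [ 6.5 29. ] tool dx,dy cm [-0.71 -0.71]
1.35 [ 0.7 20.5] tool dx,dy cm [-0.85 -0.58]
1.5 [-3.6 10.8] tool dx,dy cm [-0.96 -0.43]
1.57 [-5.   6.1] tool dx,dy cm [-0.48 -0.14]
```

>>> arm_command:
  steps:
    - {"offset": [-3.8, 2.7, 0], "twist": 0}
    - {"offset": [-3.8, 2.7, 0], "twist": 0}
    - {"offset": [-3.8, 2.7, 0], "twist": 0}
    - {"offset": [-3.75, 2.7, 0], "twist": 0}
    - {"offset": [0, 0, 3], "twist": 0}
    - {"offset": [0, 0, 2], "twist": 0}
    - {"offset": [0, 0, 0], "twist": 0}

```text
clock: 10.1
position: [0.6279, -0.038, 0.088]
orientation: [-179.7, -0.0, 81.3]
ft_force: [-0.9, -0.1, -0.2]
finger_gap: 0.0
```

```bash
python3 - <<'E'
from h import *
togo(.1087,.0209,.042)
c=camera('scene');save('s7.png',cv2.resize(c['img'][130:310,250:470],None,fx=3.5,fy=3.3))
E
```

```text
t 10.1 rail mm [106.4  19.7  88. ] rpy [-1.7974e+02 -1.0000e-02  8.1260e+01] F [-0.9 -0.1 -0.2] gap 0.0
offset cm (tool) [0.12 0.25 4.6 ]
```

View pics/s7.png

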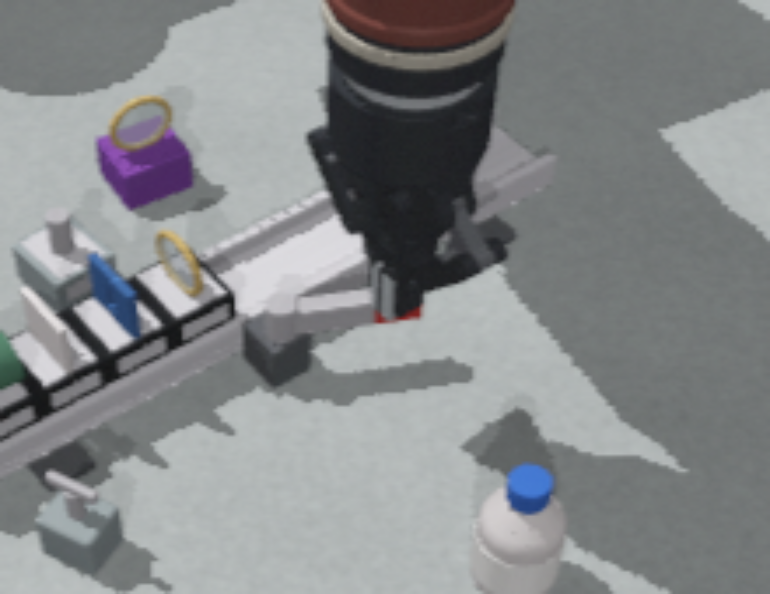

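The tip at (400,310) is still 88 mm up, so going straight down puts it outboard of the red end. The path is clear.

>>> arm_command:
  steps:
    - {"offset": [0.1, 0.4, 1.5], "twist": 0}
    - {"offset": [0, 0, 1.5], "twist": 0}
    - {"offset": [0, 0, 1.5], "twist": 0}
    - {"offset": [0, 0, 0], "twist": 0}

```text
clock: 10.65
position: [0.6328, -0.0374, 0.0435]
orientation: [-179.8, -0.0, 81.3]
ft_force: [0.2, 0.2, 0.3]
finger_gap: 0.004
```

```bash
python3 - <<'E'
from h import *
togo(.0962,.0272,.043)
c=camera('scene');save('s8.png',cv2.resize(c['img'][170:290,280:420],None,fx=5,fy=5))
E
```

```text
t 10.65 rail mm [111.2  20.9  43.5] rpy [-1.7983e+02 -1.0000e-02  8.1280e+01] F [0.2 0.2 0.3] gap 0.0
offset cm (tool) [ 0.63 -1.49  0.06]
```

View pics/s8.png

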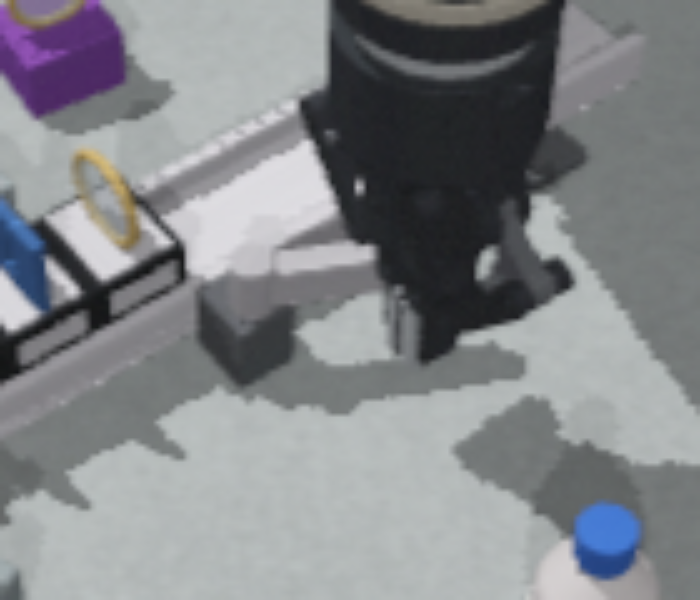

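The fingers are outboard of the bar and touching nothing. I'll begin the sweep.

>>> arm_command:
  steps:
    - {"offset": [0.3, -0.75, 0], "twist": 0}
    - {"offset": [0.35, -0.75, 0], "twist": 0}
    - {"offset": [0.75, -0.8, 0], "twist": 0}
    - {"offset": [0.55, -0.85, 0], "twist": 0}
    - {"offset": [0.4, -0.95, 0], "twist": 0}

```text
clock: 11.32
position: [0.5968, -0.0079, 0.0459]
orientation: [180.0, 0.0, 81.3]
ft_force: [-0.1, -1.6, 0.9]
finger_gap: -0.002
```

```bash
python3 - <<'E'
from h import *
togo(.0705,.044,.043)
c=camera('top');save('t9.png',cv2.resize(c['img'][200:335,180:440],None,fx=3,fy=3))
c=camera('scene');save('s9.png',cv2.resize(c['img'][170:290,280:420],None,fx=5,fy=5))
E
```

```text
t 11.32 rail mm [71.1 44.6 45.9] rpy [1.7996e+02 1.0000e-02 8.1290e+01] F [-0.1 -1.6  0.9] gap -0.0
offset cm (tool) [-0.06 -0.06  0.29]
```

View pics/s9.png

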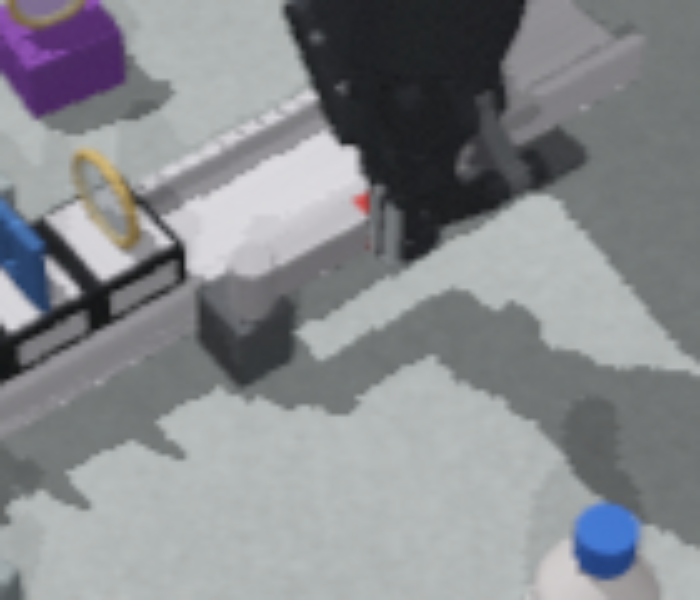

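The keeper is following, with the bar now about parallel to the rail. I'll carry on round the arc.

>>> arm_command:
  steps:
    - {"offset": [0.25, -0.75, 0.2], "twist": 0}
    - {"offset": [0.15, -0.8, 0], "twist": 0}
    - {"offset": [0.05, -0.8, 0], "twist": 0}
    - {"offset": [-0.1, -0.85, 0], "twist": 0}
    - {"offset": [-0.25, -0.9, 0], "twist": 0}
    - {"offset": [-0.4, -0.85, 0], "twist": 0}
    - {"offset": [-0.55, -0.8, 0], "twist": 0}

```text
clock: 12.3
position: [0.5384, -0.0083, 0.0436]
orientation: [180.0, 0.0, 81.3]
ft_force: [-0.0, 1.1, 0.2]
finger_gap: 0.001
```

```bash
python3 - <<'E'
from h import *
togo(.0136,.0361,.043)
c=camera('scene');save('s10.png',cv2.resize(c['img'][150:290,270:420],None,fx=5,fy=4.2))
E
```

```text
t 12.3 rail mm [13.4 35.3 43.6] rpy [179.99   0.    81.28] F [-0.   1.1  0.2] gap 0.0
offset cm (tool) [0.08 0.02 0.06]
```

View pics/s10.png

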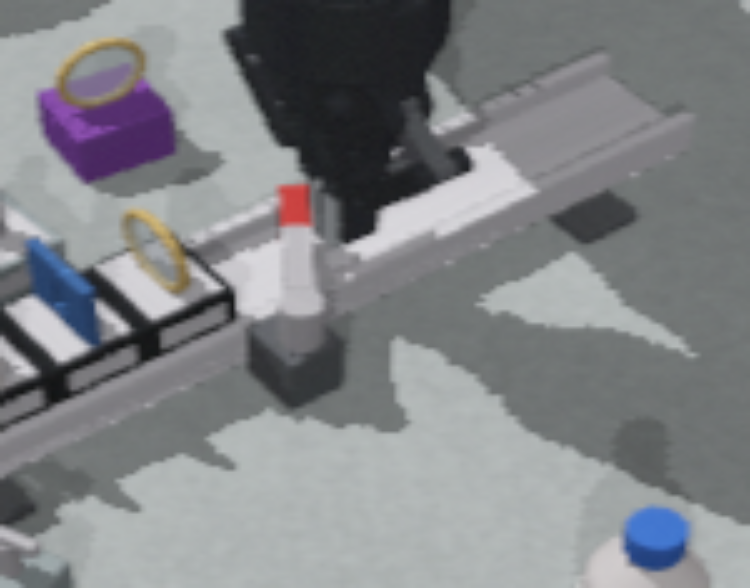

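The keeper is past halfway, with its red end at about (295,205) in the crop. I'll finish the arc slowly.

>>> arm_command:
  steps:
    - {"offset": [-0.65, -0.7, 0], "twist": 0}
    - {"offset": [-0.85, -0.6, 0], "twist": 0}
    - {"offset": [-0.95, -0.45, 0], "twist": 0}
    - {"offset": [-0.3, -0.1, 0], "twist": 0}
    - {"offset": [0, 0, 0], "twist": 0}

```text
clock: 12.98
position: [0.5163, -0.0328, 0.0435]
orientation: [-180.0, 0.0, 81.2]
ft_force: [-0.2, 0.2, -0.3]
finger_gap: -0.002
```

```bash
python3 - <<'E'
from h import *
togo(-.005,.0061,.043)
E
```

```text
t 12.97 rail mm [-4.6  7.7 43.5] rpy [-1.7998e+02  2.0000e-02  8.1230e+01] F [-0.2  0.2 -0.3] gap -0.0
offset cm (tool) [-0.16 -0.04  0.05]
```

>>> arm_command:
  steps:
    - {"offset": [-0.1, 0, 0], "twist": 0}
    - {"offset": [-0.1, 0, 0], "twist": 0}
    - {"offset": [-0.1, 0, 0], "twist": 0}
    - {"offset": [0, 0, 0], "twist": 0}

```text
clock: 13.48
position: [0.516, -0.0349, 0.0435]
orientation: [-180.0, -0.1, 81.3]
ft_force: [-0.3, 4.3, 0.7]
finger_gap: -0.0
```

```bash
python3 - <<'E'
from h import *
togo(-.005,.0061,.043)
c=camera('scene');save('s11.png',cv2.resize(c['img'][150:290,270:420],None,fx=5,fy=4.2))
E
```

```text
t 13.47 rail mm [-4.6  5.6 43.5] rpy [-1.7999e+02 -5.0000e-02  8.1290e+01] F [-0.3  4.3  0.7] gap -0.0
offset cm (tool) [ 0.05 -0.04  0.05]
```

View pics/s11.png

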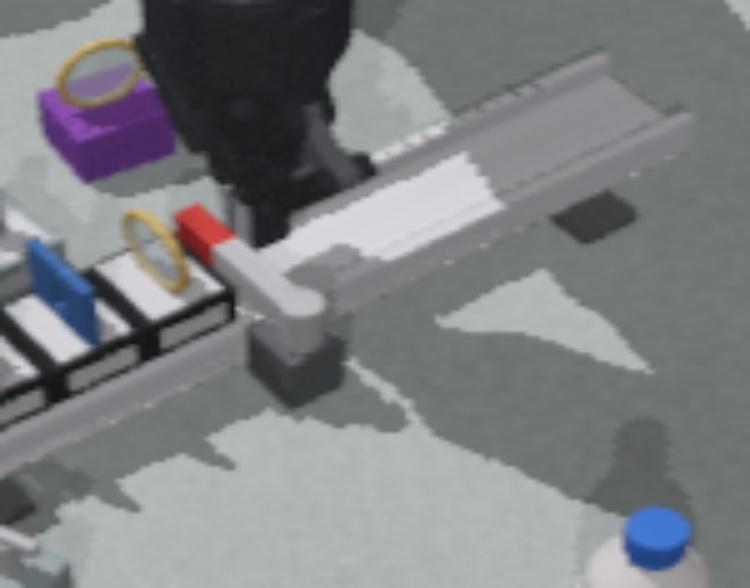

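The bar lies across behind the lens carrier, and the force is rising. One more press should confirm it's at its limit.

>>> arm_command:
  steps:
    - {"offset": [-0.1, 0, 0], "twist": 0}
    - {"offset": [-0.1, 0, 0], "twist": 0}
    - {"offset": [0, 0, 0], "twist": 0}

```text
clock: 13.9
position: [0.5159, -0.0351, 0.0435]
orientation: [180.0, -0.3, 81.4]
ft_force: [2.1, 14.5, 1.7]
finger_gap: 0.004
```

```bash
python3 - <<'E'
from h import *
where()
E
```

```text
t 13.9 rail mm [-4.6  5.3 43.5] rpy [179.99  -0.26  81.36] F [ 2.1 14.5  1.7] gap 0.0
```

The force rose to 14.5 N with only 0.3 mm of movement, so it's at its limit. I'll back off along the rail, raise the tool and check.

>>> arm_command:
  steps:
    - {"offset": [0.3, 0, 0], "twist": 0}
    - {"offset": [1, 0, 0], "twist": 0}
    - {"offset": [4, 0, 0], "twist": 0}
    - {"offset": [4, 0, -2], "twist": 0}
    - {"offset": [4, 0, -5], "twist": 0}
    - {"offset": [4, 0, -5], "twist": 0}
    - {"offset": [0, 0, 0], "twist": 0}

```text
clock: 14.78
position: [0.5442, 0.1342, 0.1658]
orientation: [179.6, -0.0, 81.4]
ft_force: [-0.2, -0.2, -0.7]
finger_gap: -0.001
```

```bash
python3 - <<'E'
from h import *
_,O,x,y=where()
c=camera('top');im=c['img'];hsv=cv2.cvtColor(im,cv2.COLOR_RGB2HSV)
m=cv2.inRange(hsv,(0,130,60),(6,255,255));k=np.zeros_like(m);k[240:330,260:345]=255;m&=k;M=cv2.moments(m,True)
u,v=M['m10']/M['m00'],M['m01']/M['m00'];q=(ray(c,u,v,.056)[:2]-O)*1e3;q=np.array([q@x,q@y]);print(u,v,M['m00'],q,'theta',np.arctan2(-(q[0]-50),q[1]+11))
save('t12.png',cv2.resize(im[130:360,180:440],None,fx=3,fy=2.6))
c=camera('scene');save('s12.png',cv2.resize(c['img'][130:310,210:420],None,fx=3.7,fy=3.3))
E
```

```text
t 14.78 rail mm [ -2.6 177.  165.8] rpy [ 1.7958e+02 -5.0000e-02  8.1450e+01] F [-0.2 -0.2 -0.7] gap -0.0
311.3541666666667 290.2395833333333 96.0 [-13.60071257 -12.12292328] theta 1.5884503210890646
```

View pics/t12.png

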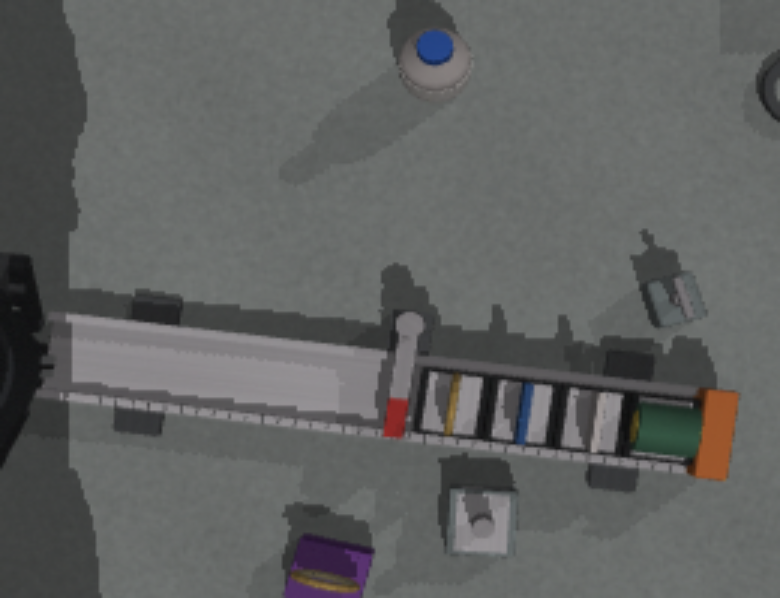

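View pics/s12.png

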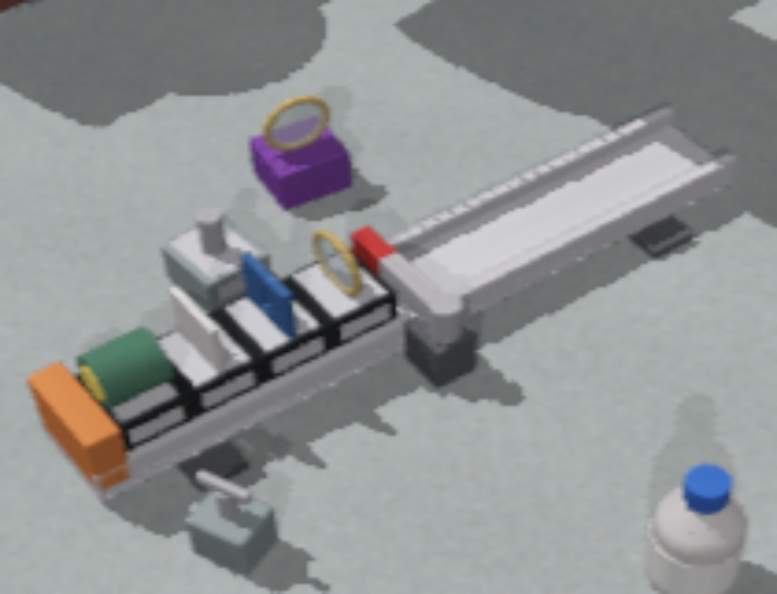

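The train is against the stop with all four carriers touching. The keeper is straight across behind the lens: its red end is at (311,290) in the top view, about 1.57 rad. The robot is clear and the things beside the rail haven't moved, so I'll hand in.

```bash
python3 -c "
from station import hand_in; print(hand_in())"
```

```text
the job is handed in; nothing more can be done
None
```

I pushed the four carriers home as one train with shut fingers, then swung the keeper across behind the last one and handed the job in at about 15 s of the 48 s.

- **Train:** it stopped at the expected home position. A further push to 21 N moved it no more. The last pictures show all four carriers touching, with the lamp carrier against the orange stop.
- **Keeper:** it stopped at its limit. The force rose to 14.5 N with only 0.3 mm of movement. After the robot backed off, the top camera put it at about 1.59 rad, which matches the 1.57 limit within measuring error.
- **Everything else:** the robot ended clear of the scene. In the last close-ups the spare carrier, clamp block, bottle and purple look-alike show no movement. I did not re-check the weight, screwdriver and ring, but the arm never went near them after its first high pass.

**One disagreement:** my first camera measurement of the rail, from its open end to the stop, came out 7 mm short (393 mm instead of 400 mm). I relied on the contact forces to find the end positions, and these agreed with the camera-based rail position to within about 1 mm.

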